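# Press a specimen flush in the levelling press

## Robot

A 6-joint arm with a two-finger parallel gripper is mounted at the origin on the work surface. World frame = base frame: x ahead of the robot, y to its left, z up, the work surface at z = 0. Lengths are in m, angles in rad, forces in N, time in s.
With the tool pointing down it reaches from about 0.35 to 0.775 m from the base axis. Payload 5.5 kg.
Tool frame: the origin (TCP) lies on the centre line of the jaws, within the pads' length; the fingertips stand 8 mm ahead of it and the grasp point (between the pads) lies 11 mm behind it; z points along the fingers, y is the direction in which the jaws open and shut (so a half turn about z gives the same grasp; the last joint's range is limited). The gripper opens to 85 mm and grips with 20 to 120 N. Pads are 22 mm wide; open, the fingers measure 114 mm over their backs; the gripper's body (76 mm by 85 mm) begins 54 mm behind the grasp point. The pads swing forward as they close: fully open they stand 13 mm farther back than shut.
Start: joints at [1.038, 0.313, 0.046, 1.304, 0, 1.431], TCP at [0.22, 0.531, 0.239] pointing down, gripper open.
Joint ranges: [-2.76, 2.76], [-0.86, 1.69], [-1.03, 1.26], [-2.2, 2.34], [-1.47, 1.5], [-3.14, 3.14]. Speed limits (rad/s): [2.57, 2.57, 3.14, 3.14, 3.14, 3.14].

## Interface

Orientations are given as a unit quaternion [w, x, y, z].
In Python, from workcell import env gives the robot as it stands. The module is installed in compiled form; this text tells all that it offers.
- The arm moves only by the tool play_rows, never from a script. Its argument "steps" is a list of rows, each an object with "claw": the closure in counts, from 0 (fully open) to 255 (shut); "dp": the shift along the tool's x, y, z in m, a list of three; "angular": the turn, a rotation vector about the tool's x, y, z in degrees, a list of three. In form: [{"claw": claw, "dp": [dx, dy, dz], "angular": [wx, wy, wz]}, ...]. A call has exactly 8 rows; each row shifts and turns the commanded pose from where the row before left it, along the tool's axes as they then stand; what a row does not reach is not made up. A row lasts 1/12 s, in which the tool goes at most 41.7 mm and 7.16 degrees, less where a joint would pass 70% of its speed; a pose out of reach is approached as far as the arm can. A call is refused whole if a number of a shift passes 0.0417 or a number of a turn 7.16, either way. A call with a gripper value outside its range is refused whole. The fingers move at their own pace and stop on an object; "force" is the grip in N (left out, the last holds). Time passes only in rows, so rows that do not move let the fingers close, or fill a call up. It gives the time, the measured TCP pose, the force and the opening at its end, in the units of the state.
- env.get_state(): the state, without advancing time (a new reading comes with each control period).
- env.read_camera(name): name is "side" or "top"; returns (picture, depth): 400x640x3 uint8, red, green, blue; 400x640 float32, m along the optical axis (not along the pixel's ray), 0 where there is no reading.
- env.calibration(name): a dict with "fx", "fy", "cx", "cy" (pixels), "world_from_camera" (4x4, takes a point from camera to world coordinates). Camera axes: x right, y down, z forward; pixel columns grow to the right and rows downward; lengths in m; the calibration is good to about 2 mm. A picture is of the moment at which its call begins. calibration takes no time and is no camera call.
- env.hand_in(): hands the job in, once; it reports no verdict.
The state is a dict: "clock": time; "joint_pos": joint angles; "qvel": joint speeds; "tau": joint torques, N m; "tcp_pos": TCP position; "orientation": TCP orientation; "wrist_force": force on the tool from outside, world axes, zero at the start; "ft_torque": the same for the moment, N m; "finger_gap": finger opening in m.
Only numpy, scipy, OpenCV 4.12 (cv2) and the standard library are available. Lean on these libraries where they do the work, as an engineer would, in place of code of your own. Each camera call takes 0.05 s, during which the arm holds its last target. There are 200 camera calls.

## Task

Draw the safety catch of the small bench press fully out, bring the press handle down until the specimen is pushed fully home, flush with its holder, stopping as soon as you feel it bottom so as not to crush it. Then let the handle come all the way back up and slide the catch fully home under the lever again, leaving everything else on the desk where it is.

Things in the scene. Friction and masses are not known exactly. Their poses are not given: they have to be found in the camera images.
- press: Small lever press fixed to the desk: base plate 210 x 120 x 20 mm, white column at the rear, steel lever on top. Origin: at desk height under the ram axis. Its x runs from handle to column (handle to -x), y to the side where the catch draws out, z up. The ram's 40 mm rubber foot is set to a different height each time: it meets the specimen at an unknown lever angle that must be felt.
- lever (a joint): Lever angle in rad: 0 = fully up, level; grows as the handle goes down, to 0.55. A damped spring returns it to 0. At the grip: 2 to 4 N at first, some 6 N more as the foot pushes the specimen in, then a steep rise (about 5 N per mm) once it is home, somewhere in 0.19 to 0.48 rad. Stop at about 16 N; over some 22 N crushes the specimen. With the catch in it is blocked within 0.1 rad.
- lever_hinge (a point): Hinge axis of the lever (horizontal, along the press's y) at mid width: 75 mm behind the ram axis (press +x), 195 mm above the desk. The ram moves down 75 mm per rad of the lever.
- handle_grip (a point): Top of the black round handle grip at mid length; a bar 26 mm in diameter and 85 mm long, lying along the lever (press x), free on both sides. The point is 210 mm from the hinge along the lever and 13 mm above the lever's axis (208 mm above the desk when up); it moves with the lever.
- catch (a joint): Travel of the safety catch in m: 0 = fully home (its bolt under the lever, lever blocked), 0.028 = drawn fully out to its stop; the lever is free above 0.018. It slides level along the press's y; it stays where it is left, friction about 3 N. It can be put home only when the lever is fully up.
- catch_knob (a point): Top centre of the catch's upright finger post, 16 mm in diameter, 46 mm tall, beside the lever: 30 mm behind the ram axis (press +x) and, when home, 55 mm to the press's +y; its top is 229 mm above the desk. Moves with the catch. The two hinge cheeks, 216 mm high, begin 30 mm further behind and lie within 22 mm of the lever's centre line.
- specimen: Black round resin mount 30 mm in diameter and 20 mm high with a small bright metal inlay, a tight push fit in the aluminium holder ring (52 mm across) on the press's ram axis. Origin: centre of its top face. At the start it stands 3 to 8 mm proud of the rim; it takes about 15 N to push and stays where it is left.
- holder_rim (a point): Centre of the holder's mouth, level with its rim, 75 mm above the desk: the specimen is home when its origin is here.
- mount_a: Spare resin mount on the desk beside the press, 30 mm in diameter, 20 mm high, origin under its centre; leave alone.
- mount_b: Second spare mount, the same; leave alone.
- tweezers: Steel tweezers 120 mm long lying beside the press, origin at mid length on the desk; leave alone.
- dish: Shallow glass dish 90 mm across, 16 mm high, origin under its centre; leave alone.
- oil: Small amber bottle 28 mm across, 60 mm high, origin under its centre; leave alone.
- slide_box: Closed grey slide box 90 x 170 x 32 mm, origin under its centre; leave alone.
- lens_can: Black lens canister 40 mm across, 55 mm high, origin under its centre; leave alone.
- pen: Pen 130 mm long, 9 mm thick, lying on the desk, origin at the underside of its middle; leave alone.

How it is judged:
By the outcome, as a careful person would: the job done as asked, in the order asked, and still so for the second after the job is handed in, with the robot touching nothing.
It also fails if it takes over 67 s, if anything falls off the work surface, if the arm or the gripper's body presses on something with over 40 N, if the wrist force passes 120 N, or if a joint passes its speed limit or range.

## Working session

There is one attempt and no reset: what is moved stays moved. The work goes in short steps, Python scripts to look and compute and a tool call to move; the robot and the scene stay as the last step left them, time stands still between calls to the robot, and variables do not carry over. Pictures are saved under pics/ and viewed, about 8 in all and at most 12, crops included, and the job is handed in when it is done.

Besides the shell and the picture viewer there is one more tool, called after "Request:" as name(argument=value, ...), one argument or row to a line, values as JSON. play_rows: Moves the arm, as the interface text tells. Its arguments: {"type":"object","properties":{"steps":{"type":"array","items":{"type":"object","properties":{"claw":{"type":"number"},"dp":{"type":"array","items":{"type":"number"}},"angular":{"type":"array","items":{"type":"number"}}}}},"force":{"type":"number"}},"required":["steps"]}

```bash
mkdir -p pics
cat > h.py <<'E'
import numpy as np,cv2
from workcell import env
def cloud(n):
    im,d=env.read_camera(n);c=env.calibration(n)
    v,u=np.mgrid[:400,:640]
    P=np.stack([(u-c['cx'])/c['fx']*d,(v-c['cy'])/c['fy']*d,d],-1)
    T=np.array(c['world_from_camera']);W=P@T[:3,:3].T+T[:3,3];W[d==0]=np.nan
    return im,W
E
python3 - <<'E'
from h import *
for n in('top','side'):
    im,W=cloud(n);cv2.imwrite(f'pics/{n}0.png',im[:,:,::-1]);np.save(n+'0.npy',W)
    print(n,np.round(env.calibration(n)['world_from_camera'],3).tolist())
print(env.get_state())
E
```

```text
top [[0.007, -0.98, 0.2, 0.254], [-1.0, -0.007, -0.0, -0.071], [0.002, -0.2, -0.98, 1.607], [0.0, 0.0, 0.0, 1.0]]
side [[0.479, -0.627, 0.615, -0.274], [-0.878, -0.329, 0.348, -0.526], [-0.016, -0.706, -0.708, 1.082], [0.0, 0.0, 0.0, 1.0]]
{'clock': 0.1, 'joint_pos': array([ 1.03838800e+00,  3.13948828e-01,  4.50863673e-02,  1.30358119e+00,
       -4.49036611e-05,  1.43121488e+00]), 'qvel': array([ 0.000499  , -0.00173014,  0.00307437, -0.00057702, -0.00034438,
       -0.00029234]), 'tau': array([ 2.07592260e-03, -4.81724560e+01,  2.99244243e+01,  1.26644087e-02,
       -1.30920689e-04, -3.92300890e-06]), 'tcp_pos': array([0.21989725, 0.53081621, 0.23848209]), 'orientation': array([-2.50371588e-04,  1.95152908e-01,  9.80772483e-01, -7.85006308e-04]), 'wrist_force': array([-0.34497664,  0.53309192, -0.07556551]), 'ft_torque': array([ 0.0129651 , -0.01877351, -0.03921648]), 'finger_gap': 0.08533272199649493}
```

View pics/top0.png

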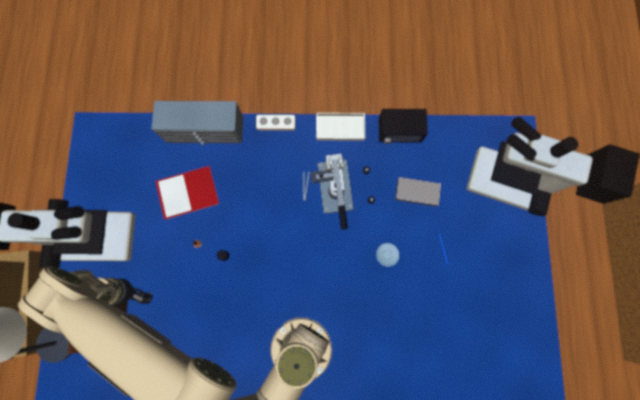

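View pics/side0.png

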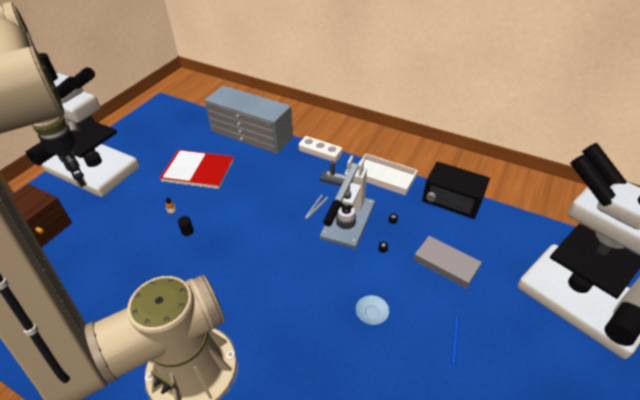

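The press sits at about (335,185) in the top view: handle at (343,216), catch to the left at (318,177). Tweezers are at (306,184). Next I'll measure the lever line and the post from depth and colour.

Run:
```python
from h import *
out=[]
for n,(x0,x1,y0,y1) in dict(top=(295,385,145,235),side=(300,410,145,250)).items():
    im=cv2.imread(f'pics/{n}0.png');out.append(cv2.resize(im[y0:y1,x0:x1],(400,400),interpolation=cv2.INTER_CUBIC))
    W=np.load(n+'0.npy');m=np.zeros(im.shape[:2],bool);m[y0:y1,x0:x1]=1
    dark=m&(im.max(2)<50)&(W[...,2]>.12)
    p=W[dark];v,u=np.nonzero(dark)
    for k in range(int(p[:,2].size>0)):
        print(n,'dark',len(p),p.min(0).round(3),p.max(0).round(3),np.median(p,0).round(3),u.min(),u.max(),v.min(),v.max())
    hi=m&(W[...,2]>.17)
    print(n,'hi',[(int(b),int(a),*W[a,b].round(3).tolist(),int(im[a,b].mean())) for a,b in np.argwhere(hi)[::(5 if n=='top' else 12)]])
cv2.imwrite('pics/z0.png',np.hstack(out))
```

```text
top dark 96 [ 0.433 -0.159  0.198] [ 0.506 -0.138  0.216] [ 0.467 -0.148  0.207] 340 346 207 227
top hi [(340, 153, 0.701, -0.138, 0.214, 122), (329, 155, 0.692, -0.098, 0.218, 158), (339, 155, 0.692, -0.134, 0.219, 190), (331, 156, 0.691, -0.105, 0.212, 182), (340, 156, 0.691, -0.138, 0.211, 184), (330, 157, 0.685, -0.102, 0.216, 193), (339, 157, 0.687, -0.134, 0.21, 182), (330, 158, 0.681, -0.102, 0.218, 191), (339, 158, 0.684, -0.134, 0.209, 174), (329, 159, 0.681, -0.098, 0.206, 179), (336, 159, 0.683, -0.124, 0.201, 182), (341, 159, 0.68, -0.142, 0.211, 174), (330, 160, 0.672, -0.102, 0.222, 186), (335, 160, 0.678, -0.12, 0.205, 170), (340, 160, 0.674, -0.138, 0.218, 192), (331, 161, 0.672, -0.105, 0.212, 186), (336, 161, 0.674, -0.124, 0.206, 160), (341, 161, 0.67, -0.141, 0.219, 186), (331, 162, 0.668, -0.105, 0.212, 185), (337, 162, 0.671, -0.127, 0.203, 148), (328, 163, 0.677, -0.095, 0.17, 177), (334, 163, 0.668, -0.117, 0.201, 157), (339, 163, 0.674, -0.136, 0.179, 150), (331, 164, 0.661, -0.106, 0.211, 169), (338, 164, 0.664, -0.131, 0.201, 157), (329, 165, 0.667, -0.099,
[... 6882 characters left out ...]
 -0.154, 0.202, 42), (332, 204, 0.494, -0.141, 0.209, 33), (333, 205, 0.49, -0.146, 0.211, 25), (334, 206, 0.492, -0.149, 0.208, 24), (335, 207, 0.485, -0.155, 0.213, 22), (336, 208, 0.489, -0.156, 0.205, 18), (337, 209, 0.488, -0.16, 0.204, 31), (327, 211, 0.466, -0.141, 0.208, 70), (328, 212, 0.464, -0.145, 0.207, 36), (329, 213, 0.459, -0.15, 0.21, 23), (330, 214, 0.459, -0.153, 0.209, 22), (331, 215, 0.454, -0.159, 0.213, 21), (332, 216, 0.453, -0.162, 0.211, 18), (333, 217, 0.455, -0.165, 0.207, 20), (323, 219, 0.436, -0.144, 0.206, 71), (324, 220, 0.435, -0.148, 0.206, 36), (326, 221, 0.434, -0.154, 0.205, 17), (329, 222, 0.436, -0.162, 0.204, 16), (324, 224, 0.436, -0.147, 0.188, 63)]
```

View pics/z0.png

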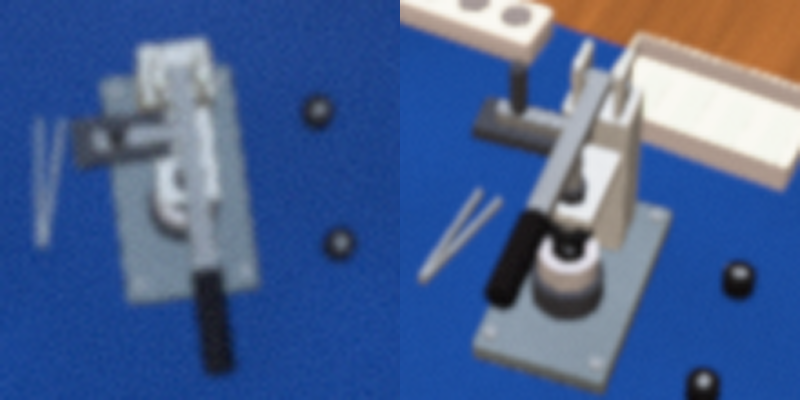

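The crop shows the post at (115,135) and the black grip at (213,325) in the top half. From these points the press yaw is about 7.3°, grip mid (0.472,-0.149), hinge (0.681,-0.121) and post (0.627,-0.072). First I'll rise and turn the jaws along press x.

Request:
play_rows(
  steps=[
    {"claw": 100, "dp": [0, 0, -0.012], "angular": [0, 0, 7.1]},
    {"claw": 100, "dp": [0, 0, -0.012], "angular": [0, 0, 7.1]},
    {"claw": 100, "dp": [0, 0, -0.012], "angular": [0, 0, 7.1]},
    {"claw": 100, "dp": [0, 0, -0.012], "angular": [0, 0, 7.1]},
    {"claw": 100, "dp": [0, 0, -0.012], "angular": [0, 0, 7.1]},
    {"claw": 100, "dp": [0, 0, -0.012], "angular": [0, 0, 7.1]},
    {"claw": 100, "dp": [0, 0, -0.012], "angular": [0, 0, 7.1]},
    {"claw": 100, "dp": [0, 0, -0.012], "angular": [0, 0, 7.1]},
  ],
  force=25,
)

```text
clock: 0.77
tcp_pos: [0.22, 0.531, 0.3354]
orientation: [0.0, 0.64, 0.768, -0.0]
wrist_force: [-0.0, 0.7, 0.5]
finger_gap: 0.0514
```

```bash
cat > go.py <<'E'
from h import *
from scipy.spatial.transform import Rotation as R
import sys
def go(t,yaw=None):
    s=env.get_state();q=s['orientation'];r=R.from_quat(np.r_[q[1:],q[0]])
    d=r.inv().apply(np.array(t)-s['tcp_pos']);y=r.apply([0,1,0])
    print('t',round(s['clock'],2),'tcp',s['tcp_pos'].round(4),'z',r.apply([0,0,1]).round(3),'yaw_y',np.degrees(np.arctan2(y[1],y[0])).round(2),'dp',d.round(4),'F',s['wrist_force'].round(1),'gap',round(s['finger_gap'],4),'q',s['joint_pos'].round(2))
if __name__=='__main__': go([float(a) for a in sys.argv[1:4]])
E
python3 go.py .627 -.072 .30
```

```text
t 0.77 tcp [0.22   0.531  0.3354] z [-0.    -0.001 -1.   ] yaw_y 10.34 dp [-0.6662  0.2921  0.0357] F [-0.   0.7  0.5] gap 0.0514 q [ 1.04  0.31  0.28  1.54 -0.    2.43]
```

Request:
play_rows(
  steps=[
    {"claw": 100, "dp": [-0.033, 0.0146, 0], "angular": [0, 0, 0]},
    {"claw": 100, "dp": [-0.033, 0.0146, 0], "angular": [0, 0, 0]},
    {"claw": 100, "dp": [-0.033, 0.0146, 0], "angular": [0, 0, 0]},
    {"claw": 100, "dp": [-0.033, 0.0146, 0], "angular": [0, 0, 0]},
    {"claw": 100, "dp": [-0.033, 0.0146, 0], "angular": [0, 0, 0]},
    {"claw": 100, "dp": [-0.033, 0.0146, 0], "angular": [0, 0, 0]},
    {"claw": 100, "dp": [-0.033, 0.0146, 0], "angular": [0, 0, 0]},
    {"claw": 100, "dp": [-0.033, 0.0146, 0], "angular": [0, 0, 0]},
  ],
)

```text
clock: 1.43
tcp_pos: [0.3843, 0.2919, 0.335]
orientation: [-0.0, 0.638, 0.77, -0.0]
wrist_force: [0.5, 0.2, 1.1]
finger_gap: 0.052
```

Request:
play_rows(
  steps=[
    {"claw": 100, "dp": [-0.033, 0.0146, 0], "angular": [0, 0, 0]},
    {"claw": 100, "dp": [-0.033, 0.0146, 0], "angular": [0, 0, 0]},
    {"claw": 100, "dp": [-0.033, 0.0146, 0], "angular": [0, 0, 0]},
    {"claw": 100, "dp": [-0.033, 0.0146, 0], "angular": [0, 0, 0]},
    {"claw": 100, "dp": [-0.033, 0.0146, 0], "angular": [0, 0, 0]},
    {"claw": 100, "dp": [-0.033, 0.0146, 0], "angular": [0, 0, 0]},
    {"claw": 100, "dp": [-0.033, 0.0146, 0], "angular": [0, 0, 0]},
    {"claw": 100, "dp": [-0.033, 0.0146, 0], "angular": [0, 0, 3]},
  ],
)

```text
clock: 2.1
tcp_pos: [0.5482, 0.0541, 0.3349]
orientation: [-0.0, 0.658, 0.753, -0.0]
wrist_force: [0.7, 0.6, 0.4]
finger_gap: 0.052
```

```bash
python3 go.py .627 -.072 .29
```

```text
t 2.1 tcp [0.5482 0.0541 0.3349] z [-0.001  0.    -1.   ] yaw_y 7.66 dp [-0.1355  0.0613  0.0448] F [0.7 0.6 0.4] gap 0.052 q [-0.05  0.26  0.21  1.52  0.    1.39]
```

Request:
play_rows(
  steps=[
    {"claw": 100, "dp": [-0.027, 0.0122, 0], "angular": [0, 0, 0.4]},
    {"claw": 100, "dp": [-0.027, 0.0122, 0], "angular": [0, 0, 0]},
    {"claw": 100, "dp": [-0.027, 0.0122, 0], "angular": [0, 0, 0]},
    {"claw": 100, "dp": [-0.027, 0.0122, 0], "angular": [0, 0, 0]},
    {"claw": 100, "dp": [-0.027, 0.0122, 0], "angular": [0, 0, 0]},
    {"claw": 100, "dp": [0, 0, 0.02], "angular": [0, 0, 0]},
    {"claw": 100, "dp": [0, 0, 0.02], "angular": [0, 0, 0]},
    {"claw": 100, "dp": [0, 0, 0.02], "angular": [0, 0, 0]},
  ],
)

```text
clock: 2.77
tcp_pos: [0.6258, -0.0713, 0.2738]
orientation: [-0.0, 0.661, 0.75, -0.0]
wrist_force: [-0.0, 0.6, 0.5]
finger_gap: 0.0519
```

```bash
python3 go.py .627 -.072 .204
python3 - <<'E'
from h import *
o=[]
for n,(x0,x1,y0,y1) in dict(top=(285,385,135,235),side=(290,390,125,225)).items():
    im,W=cloud(n);o.append(cv2.resize(im[y0:y1,x0:x1],(400,400),interpolation=cv2.INTER_CUBIC))
cv2.imwrite('pics/z1.png',np.hstack(o)[:,:,::-1])
E
```

```text
t 2.77 tcp [ 0.6258 -0.0713  0.2738] z [-0.001  0.    -1.   ] yaw_y 7.21 dp [-0.0009  0.0012  0.0698] F [-0.   0.6  0.5] gap 0.0519 q [-0.24  0.42  0.29  1.44  0.    1.2 ]
```

View pics/z1.png

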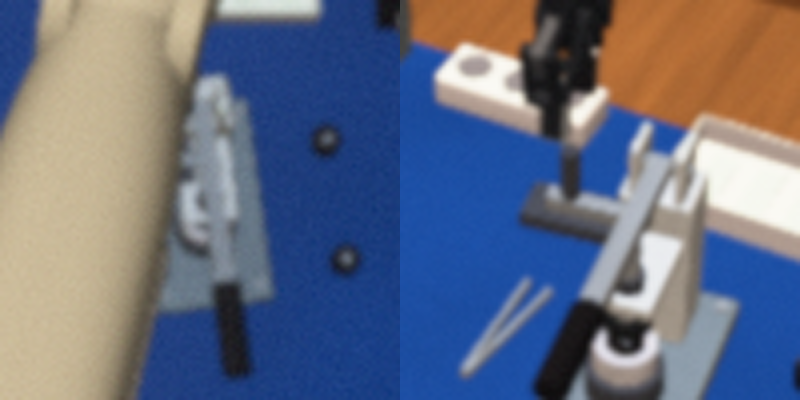

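In the side half, the fingers at about (550,100) and (590,100) straddle the post at (570,165). I'll descend over it.

Request:
play_rows(
  steps=[
    {"claw": 100, "dp": [-0.001, 0.001, 0.012], "angular": [0, 0, 0]},
    {"claw": 100, "dp": [0, 0, 0.012], "angular": [0, 0, 0]},
    {"claw": 100, "dp": [0, 0, 0.012], "angular": [0, 0, 0]},
    {"claw": 100, "dp": [0, 0, 0.012], "angular": [0, 0, 0]},
    {"claw": 100, "dp": [0, 0, 0.01], "angular": [0, 0, 0]},
    {"claw": 100, "dp": [0, 0, 0.01], "angular": [0, 0, 0]},
    {"claw": 100, "dp": [0, 0, 0], "angular": [0, 0, 0]},
    {"claw": 100, "dp": [0, 0, 0], "angular": [0, 0, 0]},
  ],
)

```text
clock: 3.53
tcp_pos: [0.6264, -0.071, 0.2072]
orientation: [-0.0, 0.661, 0.751, -0.0]
wrist_force: [0.2, -1.0, 0.0]
finger_gap: 0.0518
```

Request:
play_rows(
  steps=[
    {"claw": 120, "dp": [0, 0, 0], "angular": [0, 0, 0]},
    {"claw": 140, "dp": [0, 0, 0], "angular": [0, 0, 0]},
    {"claw": 160, "dp": [0, 0, 0], "angular": [0, 0, 0]},
    {"claw": 180, "dp": [0, 0, 0], "angular": [0, 0, 0]},
    {"claw": 200, "dp": [0, 0, 0], "angular": [0, 0, 0]},
    {"claw": 225, "dp": [0, 0, 0], "angular": [0, 0, 0]},
    {"claw": 225, "dp": [0, 0, 0], "angular": [0, 0, 0]},
    {"claw": 225, "dp": [0, 0, 0], "angular": [0, 0, 0]},
  ],
  force=25,
)

```text
clock: 4.2
tcp_pos: [0.628, -0.0711, 0.2079]
orientation: [0.001, 0.661, 0.751, 0.001]
wrist_force: [4.4, 0.9, 1.2]
finger_gap: 0.0152
```

```bash
python3 go.py .627 -.072 .204
```

```text
t 4.2 tcp [ 0.628  -0.0711  0.2079] z [ 0.003  0.    -1.   ] yaw_y 7.31 dp [-0.0008 -0.0012  0.0039] F [4.4 0.9 1.2] gap 0.0152 q [-0.24  0.43  0.14  1.28  0.    1.2 ]
```

Grip on the post is good (gap 15 mm, slightly +x). Now I'll draw it along press +y (tool +x).

Request:
play_rows(
  steps=[
    {"claw": 225, "dp": [0.002, 0.002, 0], "angular": [0, 0, 0]},
    {"claw": 225, "dp": [0.004, 0, 0], "angular": [0, 0, 0]},
    {"claw": 225, "dp": [0.004, 0, 0], "angular": [0, 0, 0]},
    {"claw": 225, "dp": [0.004, 0, 0], "angular": [0, 0, 0]},
    {"claw": 225, "dp": [0.004, 0, 0], "angular": [0, 0, 0]},
    {"claw": 225, "dp": [0.004, 0, 0], "angular": [0, 0, 0]},
    {"claw": 225, "dp": [0.003, 0, 0], "angular": [0, 0, 0]},
    {"claw": 225, "dp": [0, 0, 0], "angular": [0, 0, 0]},
  ],
)

```text
clock: 4.87
tcp_pos: [0.625, -0.0458, 0.2078]
orientation: [0.0, 0.661, 0.751, -0.0]
wrist_force: [-2.1, -3.3, 5.9]
finger_gap: 0.0151
```

Request:
play_rows(
  steps=[
    {"claw": 225, "dp": [0.001, 0, 0], "angular": [0, 0, 0]},
    {"claw": 225, "dp": [0.001, 0, 0], "angular": [0, 0, 0]},
    {"claw": 225, "dp": [0.001, 0, 0], "angular": [0, 0, 0]},
    {"claw": 225, "dp": [0.001, 0, 0], "angular": [0, 0, 0]},
    {"claw": 225, "dp": [0.001, 0, 0], "angular": [0, 0, 0]},
    {"claw": 225, "dp": [0, 0, 0], "angular": [0, 0, 0]},
    {"claw": 225, "dp": [0, 0, 0], "angular": [0, 0, 0]},
    {"claw": 225, "dp": [0, 0, 0], "angular": [0, 0, 0]},
  ],
)

```text
clock: 5.53
tcp_pos: [0.6249, -0.0454, 0.2078]
orientation: [0.003, 0.662, 0.75, -0.003]
wrist_force: [-1.5, -16.3, 4.6]
finger_gap: 0.0148
```

```bash
python3 go.py .628 -.0711 .208
```

```text
t 5.53 tcp [ 0.6249 -0.0454  0.2078] z [ 0.    -0.008 -1.   ] yaw_y 7.12 dp [-0.0258 -0.0001 -0.    ] F [ -1.5 -16.3   4.6] gap 0.0148 q [-0.2   0.42  0.13  1.27 -0.01  1.25]
```

The pull met a 16 N stop, so the catch is fully out. Release and rise.

Request:
play_rows(
  steps=[
    {"claw": 180, "dp": [0, 0, 0], "angular": [0, 0, 0]},
    {"claw": 120, "dp": [0, 0, 0], "angular": [0, 0, 0]},
    {"claw": 100, "dp": [0, 0, 0], "angular": [0, 0, 0]},
    {"claw": 100, "dp": [0, 0, 0], "angular": [0, 0, 0]},
    {"claw": 100, "dp": [0, 0, -0.012], "angular": [0, 0, 0]},
    {"claw": 100, "dp": [0, 0, -0.02], "angular": [0, 0, 0]},
    {"claw": 100, "dp": [0, 0, -0.02], "angular": [0, 0, 0]},
    {"claw": 255, "dp": [0, 0, -0.02], "angular": [0, 0, 0]},
  ],
)

```text
clock: 6.2
tcp_pos: [0.6244, -0.0403, 0.2795]
orientation: [-0.001, 0.66, 0.751, -0.0]
wrist_force: [1.0, 0.3, -0.3]
finger_gap: 0.0413
```

```bash
python3 go.py .472 -.149 .235
python3 - <<'E'
from h import *
o=[]
for n,(x0,x1,y0,y1) in dict(top=(285,385,135,235),side=(290,390,125,225)).items():
    im,W=cloud(n);o.append(cv2.resize(im[y0:y1,x0:x1],(400,400),interpolation=cv2.INTER_CUBIC))
    v,u=np.mgrid[:400,:640];m=(im.max(2)<60)&(abs(W[...,0]-.48)<.06)&(W[...,2]>.17)&(W[...,2]<.23)&(abs(W[...,1]+.15)<.03)
    p=W[m];print(n,len(p),p.min(0).round(3),p.max(0).round(3),np.median(p,0).round(3))
    m=(im.max(2)<80)&(abs(W[...,0]-.63)<.03)&(W[...,2]>.195)&(W[...,2]<.235)&(abs(W[...,1]+.05)<.04);p=W[m]
    if len(p):print(n,'post',len(p),p.min(0).round(3),p.max(0).round(3))
cv2.imwrite('pics/z2.png',np.hstack(o)[:,:,::-1])
E
```

```text
t 6.2 tcp [ 0.6244 -0.0403  0.2795] z [-0.001  0.001 -1.   ] yaw_y 7.35 dp [-0.0884 -0.165   0.0446] F [ 1.   0.3 -0.3] gap 0.0413 q [-0.19  0.41  0.29  1.45  0.    1.25]
top 129 [ 0.431 -0.159  0.199] [ 0.509 -0.134  0.215] [ 0.469 -0.148  0.207]
side 202 [ 0.432 -0.167  0.19 ] [ 0.517 -0.139  0.213] [ 0.466 -0.155  0.207]
side post 34 [ 0.617 -0.056  0.196] [ 0.629 -0.046  0.231]
```

View pics/z2.png

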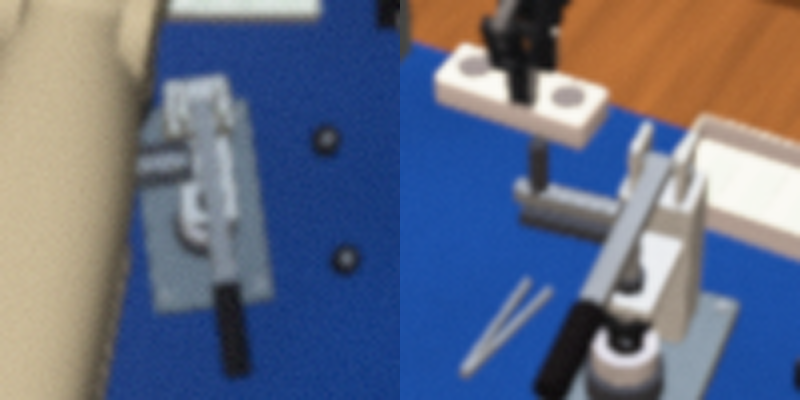

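The catch bar now protrudes, with the post at (538,165) where it was at (570,170). Moving over the grip, fingers shut.

Request:
play_rows(
  steps=[
    {"claw": 255, "dp": [-0.0113, -0.0206, 0], "angular": [0, 0, 0]},
    {"claw": 255, "dp": [-0.0113, -0.0206, 0], "angular": [0, 0, 0]},
    {"claw": 255, "dp": [-0.0113, -0.0206, 0], "angular": [0, 0, 0]},
    {"claw": 255, "dp": [-0.0113, -0.0206, 0], "angular": [0, 0, 0]},
    {"claw": 255, "dp": [-0.0113, -0.0206, 0], "angular": [0, 0, 0]},
    {"claw": 255, "dp": [-0.0113, -0.0206, 0], "angular": [0, 0, 0]},
    {"claw": 255, "dp": [-0.0113, -0.0206, 0], "angular": [0, 0, 0]},
    {"claw": 255, "dp": [-0.0113, -0.0206, 0], "angular": [0, 0, 0]},
  ],
)

```text
clock: 6.97
tcp_pos: [0.4715, -0.1515, 0.2782]
orientation: [-0.001, 0.66, 0.751, 0.0]
wrist_force: [1.1, -0.0, 0.4]
finger_gap: -0.0001
```

Request:
play_rows(
  steps=[
    {"claw": 255, "dp": [0, 0, 0.014], "angular": [0, 0, 0]},
    {"claw": 255, "dp": [0, 0, 0.014], "angular": [0, 0, 0]},
    {"claw": 255, "dp": [0, 0, 0.012], "angular": [0, 0, 0]},
    {"claw": 255, "dp": [0, 0, 0.01], "angular": [0, 0, 0]},
    {"claw": 255, "dp": [0, 0, 0.008], "angular": [0, 0, 0]},
    {"claw": 255, "dp": [0, 0, 0.002], "angular": [0, 0, 0]},
    {"claw": 255, "dp": [0, 0, 0], "angular": [0, 0, 0]},
    {"claw": 255, "dp": [0, 0, 0], "angular": [0, 0, 0]},
  ],
)

```text
clock: 7.63
tcp_pos: [0.473, -0.1516, 0.2194]
orientation: [0.0, 0.661, 0.751, 0.0]
wrist_force: [-0.6, -0.8, -0.1]
finger_gap: -0.0002
```

```bash
python3 go.py .472 -.151 .2
python3 - <<'E'
from h import *
o=[]
for n,(x0,x1,y0,y1) in dict(side=(280,380,125,225)).items():
    im,W=cloud(n);o.append(cv2.resize(im[y0:y1,x0:x1],(500,500),interpolation=cv2.INTER_CUBIC))
cv2.imwrite('pics/z3.png',np.hstack(o)[:,:,::-1])
E
```

```text
t 7.63 tcp [ 0.473  -0.1516  0.2194] z [ 0.  0. -1.] yaw_y 7.32 dp [ 0.0007 -0.0009  0.0194] F [-0.6 -0.8 -0.1] gap -0.0002 q [-0.47  0.17 -0.19  1.21  0.    0.97]
```

View pics/z3.png

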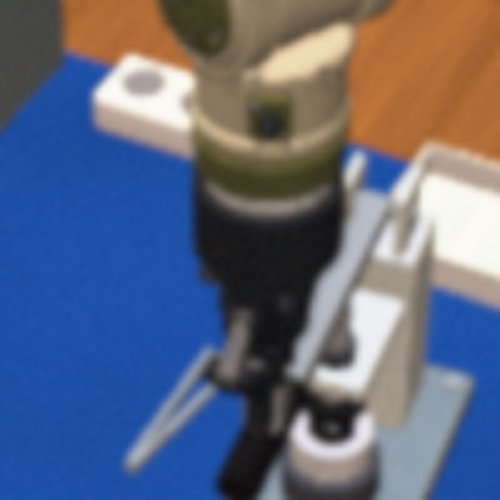

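The gripper stands over the grip at (260,430) in the crop, apparently centred. Pressing down in small steps.

Request:
play_rows(
  steps=[
    {"claw": 255, "dp": [0, 0, 0.0015], "angular": [0, 0, 0]},
    {"claw": 255, "dp": [0, 0, 0.0015], "angular": [0, 0, 0]},
    {"claw": 255, "dp": [0, 0, 0.0015], "angular": [0, 0, 0]},
    {"claw": 255, "dp": [0, 0, 0.0015], "angular": [0, 0, 0]},
    {"claw": 255, "dp": [0, 0, 0.0015], "angular": [0, 0, 0]},
    {"claw": 255, "dp": [0, 0, 0.0015], "angular": [0, 0, 0]},
    {"claw": 255, "dp": [0, 0, 0.001], "angular": [0, 0, 0]},
    {"claw": 255, "dp": [0, 0, 0], "angular": [0, 0, 0]},
  ],
)

```text
clock: 8.35
tcp_pos: [0.4728, -0.1519, 0.2091]
orientation: [0.0, 0.661, 0.751, -0.0]
wrist_force: [0.5, -0.9, 2.1]
finger_gap: 0.0001
```

Request:
play_rows(
  steps=[
    {"claw": 255, "dp": [0, 0, 0.0015], "angular": [0, 0, 0]},
    {"claw": 255, "dp": [0, 0, 0.0015], "angular": [0, 0, 0]},
    {"claw": 255, "dp": [0, 0, 0.0015], "angular": [0, 0, 0]},
    {"claw": 255, "dp": [0, 0, 0.0015], "angular": [0, 0, 0]},
    {"claw": 255, "dp": [0, 0, 0.0015], "angular": [0, 0, 0]},
    {"claw": 255, "dp": [0, 0, 0.0015], "angular": [0, 0, 0]},
    {"claw": 255, "dp": [0, 0, 0.001], "angular": [0, 0, 0]},
    {"claw": 255, "dp": [0, 0, 0], "angular": [0, 0, 0]},
  ],
)

```text
clock: 9.02
tcp_pos: [0.4728, -0.1518, 0.199]
orientation: [0.0, 0.661, 0.751, 0.0]
wrist_force: [1.0, -0.3, 1.3]
finger_gap: -0.0004
```

Request:
play_rows(
  steps=[
    {"claw": 255, "dp": [0, 0, 0.0012], "angular": [0, 0, 0]},
    {"claw": 255, "dp": [0, 0, 0.0012], "angular": [0, 0, 0]},
    {"claw": 255, "dp": [0, 0, 0.0012], "angular": [0, 0, 0]},
    {"claw": 255, "dp": [0, 0, 0.0012], "angular": [0, 0, 0]},
    {"claw": 255, "dp": [0, 0, 0.0012], "angular": [0, 0, 0]},
    {"claw": 255, "dp": [0, 0, 0.0012], "angular": [0, 0, 0]},
    {"claw": 255, "dp": [0, 0, 0.0008], "angular": [0, 0, 0]},
    {"claw": 255, "dp": [0, 0, 0], "angular": [0, 0, 0]},
  ],
)

```text
clock: 9.68
tcp_pos: [0.4729, -0.1517, 0.1911]
orientation: [0.0, 0.661, 0.751, 0.0]
wrist_force: [1.5, -0.3, 2.8]
finger_gap: -0.0001
```

Request:
play_rows(
  steps=[
    {"claw": 255, "dp": [0, 0, 0.0012], "angular": [0, 0, 0]},
    {"claw": 255, "dp": [0, 0, 0.0012], "angular": [0, 0, 0]},
    {"claw": 255, "dp": [0, 0, 0.0012], "angular": [0, 0, 0]},
    {"claw": 255, "dp": [0, 0, 0.0012], "angular": [0, 0, 0]},
    {"claw": 255, "dp": [0, 0, 0.0012], "angular": [0, 0, 0]},
    {"claw": 255, "dp": [0, 0, 0.0012], "angular": [0, 0, 0]},
    {"claw": 255, "dp": [0, 0, 0.0008], "angular": [0, 0, 0]},
    {"claw": 255, "dp": [0, 0, 0], "angular": [0, 0, 0]},
  ],
)

```text
clock: 10.35
tcp_pos: [0.4726, -0.1515, 0.183]
orientation: [-0.0, 0.661, 0.751, 0.0]
wrist_force: [1.5, 0.3, 3.7]
finger_gap: 0.0001
```

Request:
play_rows(
  steps=[
    {"claw": 255, "dp": [0, 0, 0.001], "angular": [0, 0, 0]},
    {"claw": 255, "dp": [0, 0, 0.001], "angular": [0, 0, 0]},
    {"claw": 255, "dp": [0, 0, 0.001], "angular": [0, 0, 0]},
    {"claw": 255, "dp": [0, 0, 0.001], "angular": [0, 0, 0]},
    {"claw": 255, "dp": [0, 0, 0.001], "angular": [0, 0, 0]},
    {"claw": 255, "dp": [0, 0, 0.001], "angular": [0, 0, 0]},
    {"claw": 255, "dp": [0, 0, 0], "angular": [0, 0, 0]},
    {"claw": 255, "dp": [0, 0, 0], "angular": [0, 0, 0]},
  ],
)

```text
clock: 11.02
tcp_pos: [0.4726, -0.1517, 0.1772]
orientation: [-0.0, 0.661, 0.751, -0.0]
wrist_force: [-0.1, 0.0, 2.0]
finger_gap: 0.0001
```

Request:
play_rows(
  steps=[
    {"claw": 255, "dp": [0, 0, 0.001], "angular": [0, 0, 0]},
    {"claw": 255, "dp": [0, 0, 0.001], "angular": [0, 0, 0]},
    {"claw": 255, "dp": [0, 0, 0.001], "angular": [0, 0, 0]},
    {"claw": 255, "dp": [0, 0, 0.001], "angular": [0, 0, 0]},
    {"claw": 255, "dp": [0, 0, 0.001], "angular": [0, 0, 0]},
    {"claw": 255, "dp": [0, 0, 0.001], "angular": [0, 0, 0]},
    {"claw": 255, "dp": [0, 0, 0], "angular": [0, 0, 0]},
    {"claw": 255, "dp": [0, 0, 0], "angular": [0, 0, 0]},
  ],
)

```text
clock: 11.68
tcp_pos: [0.4727, -0.1518, 0.1712]
orientation: [-0.0, 0.661, 0.751, -0.0]
wrist_force: [1.6, 0.4, 2.8]
finger_gap: -0.0001
```

Request:
play_rows(
  steps=[
    {"claw": 255, "dp": [0, 0, 0.001], "angular": [0, 0, 0]},
    {"claw": 255, "dp": [0, 0, 0.001], "angular": [0, 0, 0]},
    {"claw": 255, "dp": [0, 0, 0.001], "angular": [0, 0, 0]},
    {"claw": 255, "dp": [0, 0, 0.001], "angular": [0, 0, 0]},
    {"claw": 255, "dp": [0, 0, 0.001], "angular": [0, 0, 0]},
    {"claw": 255, "dp": [0, 0, 0.001], "angular": [0, 0, 0]},
    {"claw": 255, "dp": [0, 0, 0], "angular": [0, 0, 0]},
    {"claw": 255, "dp": [0, 0, 0], "angular": [0, 0, 0]},
  ],
)

```text
clock: 12.35
tcp_pos: [0.4736, -0.1518, 0.1662]
orientation: [0.001, 0.661, 0.751, 0.001]
wrist_force: [1.9, 1.5, 6.8]
finger_gap: -0.0001
```

Foot contact felt (6.8 N). Smaller steps now.

Request:
play_rows(
  steps=[
    {"claw": 255, "dp": [0, 0, 0.0005], "angular": [0, 0, 0]},
    {"claw": 255, "dp": [0, 0, 0.0005], "angular": [0, 0, 0]},
    {"claw": 255, "dp": [0, 0, 0.0005], "angular": [0, 0, 0]},
    {"claw": 255, "dp": [0, 0, 0.0005], "angular": [0, 0, 0]},
    {"claw": 255, "dp": [0, 0, 0.0005], "angular": [0, 0, 0]},
    {"claw": 255, "dp": [0, 0, 0.0005], "angular": [0, 0, 0]},
    {"claw": 255, "dp": [0, 0, 0], "angular": [0, 0, 0]},
    {"claw": 255, "dp": [0, 0, 0], "angular": [0, 0, 0]},
  ],
)

```text
clock: 13.02
tcp_pos: [0.474, -0.1517, 0.1635]
orientation: [0.001, 0.661, 0.751, 0.001]
wrist_force: [2.5, 1.7, 8.4]
finger_gap: -0.0
```

Request:
play_rows(
  steps=[
    {"claw": 255, "dp": [0, 0, 0.0005], "angular": [0, 0, 0]},
    {"claw": 255, "dp": [0, 0, 0.0005], "angular": [0, 0, 0]},
    {"claw": 255, "dp": [0, 0, 0.0005], "angular": [0, 0, 0]},
    {"claw": 255, "dp": [0, 0, 0.0005], "angular": [0, 0, 0]},
    {"claw": 255, "dp": [0, 0, 0], "angular": [0, 0, 0]},
    {"claw": 255, "dp": [0, 0, 0], "angular": [0, 0, 0]},
    {"claw": 255, "dp": [0, 0, 0], "angular": [0, 0, 0]},
    {"claw": 255, "dp": [0, 0, 0], "angular": [0, 0, 0]},
  ],
)

```text
clock: 13.68
tcp_pos: [0.4743, -0.1517, 0.1616]
orientation: [0.002, 0.661, 0.751, 0.001]
wrist_force: [2.7, 2.5, 8.8]
finger_gap: 0.0002
```

Request:
play_rows(
  steps=[
    {"claw": 255, "dp": [0, 0, 0.0005], "angular": [0, 0, 0]},
    {"claw": 255, "dp": [0, 0, 0.0005], "angular": [0, 0, 0]},
    {"claw": 255, "dp": [0, 0, 0.0005], "angular": [0, 0, 0]},
    {"claw": 255, "dp": [0, 0, 0.0005], "angular": [0, 0, 0]},
    {"claw": 255, "dp": [0, 0, 0], "angular": [0, 0, 0]},
    {"claw": 255, "dp": [0, 0, 0], "angular": [0, 0, 0]},
    {"claw": 255, "dp": [0, 0, 0], "angular": [0, 0, 0]},
    {"claw": 255, "dp": [0, 0, 0], "angular": [0, 0, 0]},
  ],
)

```text
clock: 14.35
tcp_pos: [0.4747, -0.1517, 0.1601]
orientation: [0.002, 0.66, 0.751, 0.002]
wrist_force: [3.3, 2.2, 11.3]
finger_gap: 0.0003
```

Request:
play_rows(
  steps=[
    {"claw": 255, "dp": [0, 0, 0.0003], "angular": [0, 0, 0]},
    {"claw": 255, "dp": [0, 0, 0.0003], "angular": [0, 0, 0]},
    {"claw": 255, "dp": [0, 0, 0.0004], "angular": [0, 0, 0]},
    {"claw": 255, "dp": [0, 0, 0], "angular": [0, 0, 0]},
    {"claw": 255, "dp": [0, 0, 0], "angular": [0, 0, 0]},
    {"claw": 255, "dp": [0, 0, 0], "angular": [0, 0, 0]},
    {"claw": 255, "dp": [0, 0, 0], "angular": [0, 0, 0]},
    {"claw": 255, "dp": [0, 0, 0], "angular": [0, 0, 0]},
  ],
)

```text
clock: 15.02
tcp_pos: [0.4748, -0.1517, 0.1597]
orientation: [0.002, 0.66, 0.751, 0.002]
wrist_force: [1.4, 3.8, 15.9]
finger_gap: 0.0004
```

Run:
```python
from h import *
f=[]
for i in range(6):
    env.read_camera('top');f.append(env.get_state()['wrist_force'])
print(np.round(f,1).tolist(),env.get_state()['tcp_pos'])
```

```text
[[1.0, 3.2, 15.3], [1.5, 2.8, 14.3], [1.1, 3.8, 15.0], [2.0, 4.3, 14.4], [1.8, 3.0, 15.4], [1.7, 3.4, 14.1]] [ 0.47482945 -0.15170506  0.15970409]
```

Request:
play_rows(
  steps=[
    {"claw": 255, "dp": [0, 0, 0.0003], "angular": [0, 0, 0]},
    {"claw": 255, "dp": [0, 0, 0], "angular": [0, 0, 0]},
    {"claw": 255, "dp": [0, 0, 0], "angular": [0, 0, 0]},
    {"claw": 255, "dp": [0, 0, 0], "angular": [0, 0, 0]},
    {"claw": 255, "dp": [0, 0, 0], "angular": [0, 0, 0]},
    {"claw": 255, "dp": [0, 0, 0], "angular": [0, 0, 0]},
    {"claw": 255, "dp": [0, 0, 0], "angular": [0, 0, 0]},
    {"claw": 255, "dp": [0, 0, 0], "angular": [0, 0, 0]},
  ],
)

```text
clock: 15.98
tcp_pos: [0.4749, -0.1517, 0.1596]
orientation: [0.002, 0.66, 0.751, 0.002]
wrist_force: [1.6, 3.1, 15.7]
finger_gap: -0.0002
```

Steep rise to about 15.7 N, so it has bottomed. Letting the handle up.

Request:
play_rows(
  steps=[
    {"claw": 255, "dp": [0, 0, -0.003], "angular": [0, 0, 0]},
    {"claw": 255, "dp": [0, 0, -0.005], "angular": [0, 0, 0]},
    {"claw": 255, "dp": [0, 0, -0.005], "angular": [0, 0, 0]},
    {"claw": 255, "dp": [0, 0, -0.005], "angular": [0, 0, 0]},
    {"claw": 255, "dp": [0, 0, -0.005], "angular": [0, 0, 0]},
    {"claw": 255, "dp": [0, 0, -0.005], "angular": [0, 0, 0]},
    {"claw": 255, "dp": [0, 0, -0.005], "angular": [0, 0, 0]},
    {"claw": 255, "dp": [0, 0, -0.005], "angular": [0, 0, 0]},
  ],
)

```text
clock: 16.65
tcp_pos: [0.4725, -0.1516, 0.1952]
orientation: [-0.0, 0.661, 0.751, -0.0]
wrist_force: [-1.7, -0.3, 1.1]
finger_gap: -0.0004
```

Request:
play_rows(
  steps=[
    {"claw": 255, "dp": [0, 0, -0.006], "angular": [0, 0, 0]},
    {"claw": 255, "dp": [0, 0, -0.007], "angular": [0, 0, 0]},
    {"claw": 255, "dp": [0, 0, -0.012], "angular": [0, 0, 0]},
    {"claw": 255, "dp": [0, 0, -0.018], "angular": [0, 0, 0]},
    {"claw": 255, "dp": [0, 0, -0.02], "angular": [0, 0, 0]},
    {"claw": 255, "dp": [0, 0, -0.02], "angular": [0, 0, 0]},
    {"claw": 255, "dp": [0, 0, 0], "angular": [0, 0, 0]},
    {"claw": 255, "dp": [0, 0, 0], "angular": [0, 0, 0]},
  ],
)

```text
clock: 17.32
tcp_pos: [0.4738, -0.1521, 0.2794]
orientation: [0.002, 0.661, 0.751, 0.001]
wrist_force: [0.5, 0.3, -0.5]
finger_gap: 0.0002
```

```bash
python3 go.py .624 -.0455 .28
python3 - <<'E'
from h import *
o=[]
for n,(x0,x1,y0,y1) in dict(side=(300,400,145,245)).items():
    im,W=cloud(n);o.append(cv2.resize(im[y0:y1,x0:x1],(600,600),interpolation=cv2.INTER_CUBIC))
    m=(im.max(2)<60)&(abs(W[...,0]-.48)<.06)&(W[...,2]>.14)&(W[...,2]<.235)&(abs(W[...,1]+.15)<.03)
    p=W[m];print(n,len(p),p.min(0).round(3),p.max(0).round(3),np.median(p,0).round(3))
    m=(im.max(2)<80)&(abs(W[...,0]-.63)<.03)&(W[...,2]>.195)&(W[...,2]<.235)&(abs(W[...,1]+.05)<.04);p=W[m]
    if len(p):print(n,'post',len(p),p.min(0).round(3),p.max(0).round(3))
cv2.imwrite('pics/z4.png',np.hstack(o)[:,:,::-1])
E
```

```text
t 17.32 tcp [ 0.4738 -0.1521  0.2794] z [ 0.003 -0.001 -1.   ] yaw_y 7.31 dp [ 0.0866  0.1626 -0.0002] F [ 0.5  0.3 -0.5] gap 0.0002 q [-0.47  0.15 -0.07  1.35  0.    0.97]
side 200 [ 0.432 -0.167  0.189] [ 0.519 -0.14   0.214] [ 0.466 -0.155  0.208]
side post 7 [ 0.618 -0.048  0.197] [ 0.623 -0.045  0.227]
```

View pics/z4.png

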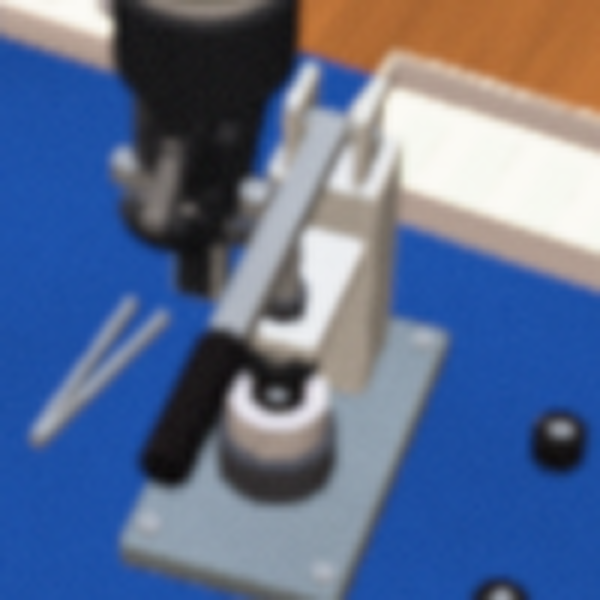

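The handle is fully up again (median z 0.208, as at the start), and the specimen looks flush in the ring at (278,390). Going back to the post.

Request:
play_rows(
  steps=[
    {"claw": 100, "dp": [0.0108, 0.0204, 0], "angular": [0, 0, 0]},
    {"claw": 100, "dp": [0.0108, 0.0204, 0], "angular": [0, 0, 0]},
    {"claw": 100, "dp": [0.0108, 0.0204, 0], "angular": [0, 0, 0]},
    {"claw": 100, "dp": [0.0108, 0.0204, 0], "angular": [0, 0, 0]},
    {"claw": 100, "dp": [0.0108, 0.0204, 0], "angular": [0, 0, 0]},
    {"claw": 100, "dp": [0.0108, 0.0204, 0], "angular": [0, 0, 0]},
    {"claw": 100, "dp": [0.0108, 0.0204, 0], "angular": [0, 0, 0]},
    {"claw": 100, "dp": [0.0108, 0.0204, 0], "angular": [0, 0, 0]},
  ],
)

```text
clock: 18.03
tcp_pos: [0.624, -0.0444, 0.2763]
orientation: [-0.001, 0.661, 0.751, -0.001]
wrist_force: [0.0, 0.4, -0.2]
finger_gap: 0.052
```

Request:
play_rows(
  steps=[
    {"claw": 100, "dp": [0, 0, 0], "angular": [0, 0, 0]},
    {"claw": 100, "dp": [0, 0, 0.012], "angular": [0, 0, 0]},
    {"claw": 100, "dp": [0, 0, 0.014], "angular": [0, 0, 0]},
    {"claw": 100, "dp": [0, 0, 0.014], "angular": [0, 0, 0]},
    {"claw": 100, "dp": [0, 0, 0.014], "angular": [0, 0, 0]},
    {"claw": 100, "dp": [0, 0, 0.01], "angular": [0, 0, 0]},
    {"claw": 100, "dp": [0, 0, 0.007], "angular": [0, 0, 0]},
    {"claw": 100, "dp": [0, 0, 0], "angular": [0, 0, 0]},
  ],
)

```text
clock: 18.7
tcp_pos: [0.6223, -0.0453, 0.2047]
orientation: [-0.002, 0.661, 0.751, -0.001]
wrist_force: [0.5, 0.0, -0.0]
finger_gap: 0.0522
```

Request:
play_rows(
  steps=[
    {"claw": 120, "dp": [0, 0, 0], "angular": [0, 0, 0]},
    {"claw": 140, "dp": [0, 0, 0], "angular": [0, 0, 0]},
    {"claw": 160, "dp": [0, 0, 0], "angular": [0, 0, 0]},
    {"claw": 180, "dp": [0, 0, 0], "angular": [0, 0, 0]},
    {"claw": 200, "dp": [0, 0, 0], "angular": [0, 0, 0]},
    {"claw": 225, "dp": [0, 0, 0], "angular": [0, 0, 0]},
    {"claw": 225, "dp": [0, 0, 0], "angular": [0, 0, 0]},
    {"claw": 225, "dp": [0, 0, 0], "angular": [0, 0, 0]},
  ],
  force=25,
)

```text
clock: 19.37
tcp_pos: [0.6248, -0.0453, 0.2078]
orientation: [0.001, 0.661, 0.751, 0.001]
wrist_force: [3.9, 0.8, 3.0]
finger_gap: 0.0152
```

Request:
play_rows(
  steps=[
    {"claw": 225, "dp": [-0.002, 0.0015, 0], "angular": [0, 0, 0]},
    {"claw": 225, "dp": [-0.004, 0, 0], "angular": [0, 0, 0]},
    {"claw": 225, "dp": [-0.004, 0, 0], "angular": [0, 0, 0]},
    {"claw": 225, "dp": [-0.004, 0, 0], "angular": [0, 0, 0]},
    {"claw": 225, "dp": [-0.004, 0, 0], "angular": [0, 0, 0]},
    {"claw": 225, "dp": [-0.004, 0, 0], "angular": [0, 0, 0]},
    {"claw": 225, "dp": [-0.003, 0, 0], "angular": [0, 0, 0]},
    {"claw": 225, "dp": [0, 0, 0], "angular": [0, 0, 0]},
  ],
)

```text
clock: 20.03
tcp_pos: [0.6281, -0.0701, 0.2077]
orientation: [-0.0, 0.661, 0.751, 0.0]
wrist_force: [-0.1, 0.8, 5.9]
finger_gap: 0.0151
```

Request:
play_rows(
  steps=[
    {"claw": 225, "dp": [-0.001, 0, 0], "angular": [0, 0, 0]},
    {"claw": 225, "dp": [-0.001, 0, 0], "angular": [0, 0, 0]},
    {"claw": 225, "dp": [-0.001, 0, 0], "angular": [0, 0, 0]},
    {"claw": 225, "dp": [-0.001, 0, 0], "angular": [0, 0, 0]},
    {"claw": 225, "dp": [-0.001, 0, 0], "angular": [0, 0, 0]},
    {"claw": 225, "dp": [0, 0, 0], "angular": [0, 0, 0]},
    {"claw": 225, "dp": [0, 0, 0], "angular": [0, 0, 0]},
    {"claw": 225, "dp": [0, 0, 0], "angular": [0, 0, 0]},
  ],
)

```text
clock: 20.7
tcp_pos: [0.6285, -0.0732, 0.2077]
orientation: [-0.001, 0.66, 0.751, 0.001]
wrist_force: [-1.0, 5.9, 5.8]
finger_gap: 0.0151
```

Request:
play_rows(
  steps=[
    {"claw": 225, "dp": [-0.001, 0, 0], "angular": [0, 0, 0]},
    {"claw": 225, "dp": [-0.001, 0, 0], "angular": [0, 0, 0]},
    {"claw": 225, "dp": [-0.001, 0, 0], "angular": [0, 0, 0]},
    {"claw": 225, "dp": [0, 0, 0], "angular": [0, 0, 0]},
    {"claw": 225, "dp": [0, 0, 0], "angular": [0, 0, 0]},
    {"claw": 225, "dp": [0, 0, 0], "angular": [0, 0, 0]},
    {"claw": 225, "dp": [0, 0, 0], "angular": [0, 0, 0]},
    {"claw": 225, "dp": [0, 0, 0], "angular": [0, 0, 0]},
  ],
)

```text
clock: 21.37
tcp_pos: [0.6285, -0.0735, 0.2078]
orientation: [-0.003, 0.659, 0.752, 0.003]
wrist_force: [-0.7, 14.7, 6.8]
finger_gap: 0.0153
```

Request:
play_rows(
  steps=[
    {"claw": 180, "dp": [0, 0, 0], "angular": [0, 0, 0]},
    {"claw": 120, "dp": [0, 0, 0], "angular": [0, 0, 0]},
    {"claw": 100, "dp": [0, 0, 0], "angular": [0, 0, 0]},
    {"claw": 100, "dp": [0, 0, 0], "angular": [0, 0, 0]},
    {"claw": 100, "dp": [0, 0, -0.012], "angular": [0, 0, 0]},
    {"claw": 100, "dp": [0, 0, -0.02], "angular": [0, 0, 0]},
    {"claw": 100, "dp": [0, 0, -0.025], "angular": [0, 0, 0]},
    {"claw": 100, "dp": [0, 0, -0.025], "angular": [0, 0, 0]},
  ],
)

```text
clock: 22.03
tcp_pos: [0.6287, -0.0784, 0.289]
orientation: [-0.001, 0.661, 0.75, -0.001]
wrist_force: [0.0, -1.1, -0.4]
finger_gap: 0.0518
```

Request:
play_rows(
  steps=[
    {"claw": 100, "dp": [0.025, -0.01, -0.01], "angular": [0, 0, 0]},
    {"claw": 100, "dp": [0.025, -0.01, -0.01], "angular": [0, 0, 0]},
    {"claw": 100, "dp": [0.025, -0.01, 0], "angular": [0, 0, 0]},
    {"claw": 100, "dp": [0.025, -0.01, 0], "angular": [0, 0, 0]},
    {"claw": 100, "dp": [0.025, -0.01, 0], "angular": [0, 0, 0]},
    {"claw": 100, "dp": [0.025, -0.01, 0], "angular": [0, 0, 0]},
    {"claw": 100, "dp": [0.025, -0.01, 0], "angular": [0, 0, 0]},
    {"claw": 100, "dp": [0, 0, 0], "angular": [0, 0, 0]},
  ],
)

```text
clock: 22.7
tcp_pos: [0.5353, 0.0898, 0.3095]
orientation: [-0.001, 0.659, 0.752, 0.0]
wrist_force: [-0.0, -0.3, 0.3]
finger_gap: 0.0517
```

```bash
python3 go.py .624 -.0455 .28
python3 - <<'E'
from h import *
o=[]
W0={n:np.load(n+'0.npy') for n in('top','side')}
for n,(x0,x1,y0,y1) in dict(top=(295,385,145,235),side=(300,410,145,250)).items():
    im,W=cloud(n);o.append(cv2.resize(im[y0:y1,x0:x1],(400,400),interpolation=cv2.INTER_CUBIC))
    im0=cv2.imread(f'pics/{n}0.png')[:,:,::-1]
    for t,I,w in(('before',im0,W0[n]),('now',im,W)):
        m=(I.max(2)<80)&(abs(w[...,0]-.63)<.03)&(w[...,2]>.195)&(w[...,2]<.24)&(abs(w[...,1]+.06)<.03);p=w[m]
        v,u=np.nonzero(m);print(n,t,'post',len(p),p.mean(0).round(4),u.mean().round(2),v.mean().round(2))
        m=(I.max(2)<60)&(abs(w[...,0]-.48)<.06)&(w[...,2]>.14)&(w[...,2]<.235)&(abs(w[...,1]+.15)<.03);v,u=np.nonzero(m);print('  grip',w[m].mean(0).round(4),u.mean().round(2),v.mean().round(2))
cv2.imwrite('pics/z5.png',np.hstack(o)[:,:,::-1])
E
```

```text
t 22.7 tcp [0.5353 0.0898 0.3095] z [-0.001  0.001 -1.   ] yaw_y 7.48 dp [-0.1457  0.0704  0.0292] F [-0.  -0.3  0.3] gap 0.0517 q [0.02 0.24 0.12 1.45 0.   1.46]
top before post 6 [ 0.619  -0.0681  0.2138] 320.5 175.0
  grip [ 0.4683 -0.1467  0.207 ] 342.59 217.27
top now post 9 [ 0.6201 -0.0718  0.2236] 321.56 174.0
  grip [ 0.4693 -0.1469  0.2068] 342.64 217.0
side before post 36 [ 0.6259 -0.075   0.2127] 332.42 167.78
  grip [ 0.4679 -0.1546  0.2063] 331.87 212.67
side now post 28 [ 0.6251 -0.0773  0.2127] 332.96 168.18
  grip [ 0.4678 -0.1545  0.2065] 331.84 212.65
```

View pics/z5.png

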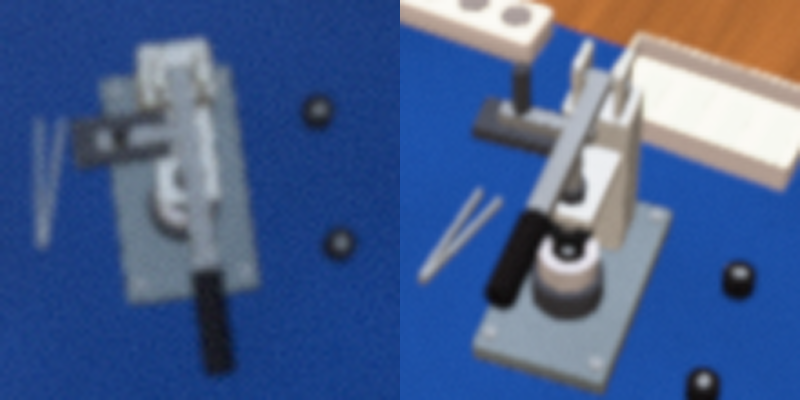

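The post is back at (520,90) in the side half. It sits about 2 mm further in than at the start and was pressed home to 14.7 N. The grip is level, the inlay sits lower in the ring at (570,250), and the neighbouring items are unmoved.

```bash
python3 -c "
from workcell import env
print(env.hand_in())"
```

```text
the job is handed in; nothing more can be done
None
```

The job is done in the order asked and handed in at about 23 s of the 67 s allowed.

- **Catch out:** I gripped the post and drew it out until it met the stop, at about 16 N.
- **Pressing:** I pressed the grip down with closed fingers. The foot met the specimen at about 7 N. The steep rise came about 8 mm of handle travel later, and I stopped at about 15.7 N. Every reading stayed under the 22 N crush limit.
- **Handle back up:** The handle returned to its starting height; the grip reads within 1 mm of its starting position in both views.
- **Catch home:** I pushed the catch back until it met the home stop, at about 14.7 N. It travelled about 28 mm and ended about 2 mm further in than at the start, so it seems not to have been quite home to begin with.

In the last pictures the tweezers and both spare mounts look unmoved, and the gripper is clear of everything. I did not compare the dish, pen, oil, slide box and lens can before and after, but the arm never went near them.

The specimen's flushness rests on the felt bottoming and on how it looks in the ring. I did not measure it separately. No check failed or disagreed.

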